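# Clear and check a turntable's hand brake

## Task

An offcut of wood is standing between the hand brake lever of the carving turntable and its fixed grip bar. With your fingers push it along the bench out of the open end of the gap, until all of it is past the end of the bar, without lifting it or tipping it over. Then press the lever in with the outside of your fingers, not gripping it and not forcing it, until it comes up against its stop short of the bar, and finish while still holding it there so that a mate can check the gap; leave everything else where it is.

Things in the scene. Friction and masses are not known exactly. Their poses are not given: they have to be found in the camera images.
- stand: carving turntable with hand brake, fixed to the bench; place and yaw vary. Origin on the bench (z = 0) under the middle of the grip bar; x square to the bar, away from the lever; y along the bar towards housing and turntable. Grip bar: round steel, 26 mm diameter, axis 28 mm up, from y = -100 mm (free end, on a foot no wider than the bar) to the housing
- turntable_top (a point): centre of the plywood disc's top, at (0, 290, 46) mm in the stand's frame; disc 220 mm across, carrying a wooden blank between two steel jaws, 100 mm high in all. Between it and the bar is the brake's grey housing: x -80 to 30, y 110 to 185 mm, 48 mm high
- lever_hinge (a point): the lever's vertical hinge axis at the lever's mid-height, (-45, 100, 28) mm in the stand's frame. Lever: flat aluminium bar on the -x side of the grip bar, reaching 195 mm from here towards -y, 14 mm thick (round tip 20 mm), 20 mm high, its middle 28 mm above the bench, free below
- lever (a joint): lever angle, rad: 0 at rest, slanting 0.45 rad away from the bar (tip near (-130, -75) mm in the stand's frame); grows when pressed towards the bar (stand's +x); 0.45 at the hard stop: parallel to the bar, 25 mm clear gap left. Sprung outward: 150 mm from the hinge about 3 N starts it, 6.5 N holds it at the stop; it returns if let go; over 35 N is forcing it
- lever_press (a point): point on the lever's outer face (away from the bar), 150 mm from the hinge, 28 mm up; its frame moves with the lever: y along the lever to the hinge, x square to the face, into the lever and towards the bar. At rest near (-117, -32) mm in the stand's frame, at the stop (-52, -50)
- bar_end (a point): centre of the free end of the grip bar, at (0, -100, 28) mm in the stand's frame; the open end of the gap is here
- offcut: dark wooden block 34 x 70 x 50 mm high (x, y, z), 60 to 110 g, standing loose on the bench between lever and bar, its long side roughly along the bar; origin under its centre. It blocks the lever. The gap widens towards the open end (stand's -y); between the offcut and the housing it is about 50 mm wide, so closed fingers fit in behind it
- offcut_end_a (a point): centre of the offcut's end face on its +y side (35 mm from its middle, 25 mm up); at the start the end towards the housing
- offcut_end_b (a point): centre of its opposite end face; at the start the end towards the open end of the gap
- gouge_a: bystander: carving gouge lying on the bench, wooden handle 100 mm long and 28 mm thick, steel shank; 230 mm long, about 28 mm high; origin on the bench below its ferrule, x towards the steel tip; lies on the robot's side of the lever
- gouge_b: bystander: a second gouge like it (handle 90 mm), lying beyond the grip bar
- mallet: bystander: round wooden carver's mallet standing on its head, 94 mm across, 210 mm high; origin under its centre
- sanding_block: bystander: cork block 45 x 80 x 30 mm, just beyond the grip bar; origin under its centre
- wood_ring: bystander: turned dark wooden ring, 84 mm across, 30 mm high; origin under its centre
- bowl: bystander: small dark wooden bowl, 100 mm across, 45 mm high; origin under its centre
- oil_jar: bystander: amber glass jar, 60 mm across, 80 mm high; origin under its centre
Mind the look-alikes: they are no part of the job. Leave any green or yellow look-alike of the offcut alone.

How it is judged:
By the outcome, as a careful person would: the job done as asked, in the order asked, and still so for the second after the job is handed in, while the arm keeps its last pose, push and grip.
It also fails if it takes over 45 s, if anything falls off the work surface, if the arm or the gripper's body presses on something with over 40 N, if the wrist force passes 120 N, or if a joint passes its speed limit or range.

## Robot

A 6-joint arm with a two-finger parallel gripper is mounted at the origin on the work surface. World frame = base frame: x ahead of the robot, y to its left, z up, the work surface at z = 0. Lengths are in mm, angles in degrees, forces in N, time in s.
With the tool pointing down it reaches from about 400 to 825 mm from the base axis. Payload 7 kg.
Tool frame: the origin (TCP) lies at the very end of the fingers, on their centre line; the grasp point (between the pads) lies 19 mm behind it; z points along the fingers, y is the line along which they close (so a half turn about z gives the same grasp; the last joint's range is limited). The gripper opens to 88 mm and grips with 3 to 60 N. Pads are 19 mm wide; open, the fingers measure 130 mm over their backs; the gripper's body (78 mm by 193 mm) begins 47 mm behind the grasp point.
Start: joints at [92.367, 20.546, 0.682, 0, -70.136, -16.507], TCP at [164.914, 654.522, 226.561] pointing down, gripper open.
Joint ranges: [-176.03, 176.03], [-82.01, 121.73], [-58.28, 71.71], [-173.87, 95.51], [-174.79, -0.11], [-173.66, 173.66]. Speed limits (degrees/s): [136.94, 136.94, 172.46, 180, 180, 180].

## Interface

Orientations are given as [roll, pitch, yaw] about the fixed x, y, z axes, in that order (R = Rz(yaw) Ry(pitch) Rx(roll)).
In Python, from bench import arm gives the robot as it stands.
- The arm moves only by the tool jog_arm, never from a script. Its argument "plan" is a list of rows, each an object with "delta_pos": the shift along the tool's x, y, z in mm, a list of three; "delta_rot": the turn, a rotation vector about the tool's x, y, z in rad, a list of three; "fingers": the opening, from -1 (shut) to 1 (fully open). A call has 1 to 10 rows; each row shifts and turns the commanded pose from where the row before left it, along the tool's axes as they then stand; what a row does not reach is not made up. A row lasts 1/12 s, in which the tool goes at most 41.7 mm and 7.16 degrees, less where a joint would pass 70% of its speed; a pose out of reach is approached as far as the arm can. A call is refused whole if a number of a shift passes 41.7 or a number of a turn 0.125, either way. A call with a gripper value outside its range is refused whole. The fingers move at their own pace and stop on an object; "newtons" is the grip in N (left out, the last holds). Time passes only in rows, so rows that do not move let the fingers close. It gives the time, the measured TCP pose, the force, the opening and the grip force at its end, in the units of the state.
- arm.observe(): the state, without advancing time (a new reading comes with each control period).
- arm.snapshot(name): name is "scene" or "top" or "wrist"; returns a dict with "image" (480x640x3 uint8, red, green, blue), "intrinsics" (3x3 intrinsics, pixels), "k1" (the pictures are not rectified: a ray, as slopes to the right and down, at radius r is drawn at 1 + k1 r^2 times it, then the intrinsics apply), "rvec" (rotation vector, rad) and "tvec" (3), from world to camera coordinates, as OpenCV has them. Camera axes: x right, y down, z forward; pixel columns grow to the right and rows downward; lengths in mm; the calibration is good to about 2 mm. A picture is of the moment at which its call begins. There is no depth.
- arm.close_job(): hands the job in; it is judged then, once.
Trained networks look in a picture, given as the dict that the camera call returned (one of the last four; its "shot" number tells which), for a name from the list of things; names that differ only in an ending like _2 or _b are one class to them, and where a whole thing is asked for, a point or a joint stands for the part that bears it (a point fixed in the world has none). Each returns a list of dicts, best first, with "p" (0 to 1); they miss things now and then, are a little off and sometimes report something else, mostly with a low value. They report only what shows in the picture. A call takes as long as a camera call. They do not tell look-alikes from the thing itself.
- arm.recognise(name, picture): "location" ([x, y, z] in mm, in world coordinates, good to about 4 mm: the middle of the surface that is visible of it).
- arm.trace(name, picture): "pixels" (480x640 bool, what is visible of it).
- arm.landmark_of(name, picture): "location" ([x, y, z] in mm, in world coordinates, good to about 4 mm: a listed point, or the origin of a listed thing).
The state is a dict: "time": time; "q": joint angles; "qvel": joint speeds; "tau": joint torques, N m; "tcp_pos": TCP position; "eef_rot": TCP orientation; "wrist_force": force on the tool from outside, world axes, zero at the start; "ft_torque": the same for the moment, N m; "gripper_width": opening from 0.0 (shut) to 1.0 (fully open); "finger_force": force on a finger pad.
Only numpy, scipy, OpenCV 4.12 (cv2) and the standard library are available. Lean on these libraries where they do the work, as an engineer would, in place of code of your own. Each camera call takes 0.05 s, during which the arm holds its last target. There are 200 camera calls.

## Working session

There is one attempt and no reset: what is moved stays moved. The work goes in short steps, Python scripts to look and compute and a tool call to move; the robot and the scene stay as the last step left them, time stands still between calls to the robot, and variables do not carry over. Pictures are saved under pics/ and viewed, at most 10 in all, crops included, and the job is handed in when it is done.

Besides the shell and the picture viewer there is one more tool, called after ">>>" by a JSON object that holds its "api" and its "payload". jog_arm: Moves the arm, as the interface text tells. Its arguments: {"type":"object","properties":{"plan":{"type":"array"},"newtons":{"type":"number"}},"required":["plan"]}

```bash
mkdir -p pics; cat > h.py <<'E'
from bench import arm
import numpy as np, cv2
def save(p,n): cv2.imwrite('pics/'+n+'.png',p['image'][:,:,::-1])
def proj(p,X):
    return cv2.projectPoints(np.array(X,float).reshape(-1,3),np.array(p['rvec'],float),np.array(p['tvec'],float),np.array(p['intrinsics'],float),np.array([p['k1'],0,0,0,0.]))[0].reshape(-1,2)
def ray(p,uv,z):
    n=cv2.undistortPoints(np.array(uv,float).reshape(-1,1,2),np.array(p['intrinsics'],float),np.array([p['k1'],0,0,0,0.])).reshape(-1,2)
    R=cv2.Rodrigues(np.array(p['rvec'],float))[0];C=-R.T@np.array(p['tvec'],float).ravel()
    d=np.c_[n,np.ones(len(n))]@R
    return C+d*((z-C[2])/d[:,2])[:,None]
E
python3 - <<'E'
from h import *
o=arm.observe();print(o['tcp_pos'],o['eef_rot'],o['time'])
for n in ['top','scene']:
    p=arm.snapshot(n);save(p,n+'1')
    for k in ['stand','turntable_top','lever_hinge','lever_press','bar_end','offcut','offcut_end_a','offcut_end_b','gouge_a','mallet','sanding_block','oil_jar','bowl','wood_ring']:
        r=arm.landmark_of(k,p)
        print(n,k,[(np.round(x['location']).tolist(),round(x['p'],2),np.round(proj(p,x['location'])[0]).tolist()) for x in r[:3]])
E
```

```text
[164.80604995 654.06648198 225.62818774] [ 1.79905819e+02 -6.35626394e-03 -1.41475175e+01] 0.0
top stand [([612.0, 70.0, 3.0], 0.91, [302.0, 246.0]), ([549.0, 25.0, 21.0], 0.66, [325.0, 277.0]), ([586.0, -23.0, 31.0], 0.54, [348.0, 257.0])]
top turntable_top []
top lever_hinge [([597.0, 180.0, 29.0], 0.55, [246.0, 254.0])]
top lever_press [([495.0, 70.0, 26.0], 0.64, [302.0, 304.0])]
top bar_end [([586.0, -23.0, 29.0], 0.91, [348.0, 257.0]), ([666.0, 29.0, -3.0], 0.44, [322.0, 220.0])]
top offcut [([566.0, 62.0, -2.0], 0.85, [307.0, 269.0]), ([829.0, -7.0, 0.0], 0.82, [338.0, 143.0]), ([510.0, 329.0, -6.0], 0.65, [177.0, 299.0])]
top offcut_end_a [([570.0, 91.0, 24.0], 0.89, [291.0, 266.0]), ([860.0, -36.0, 24.0], 0.79, [352.0, 125.0]), ([806.0, 14.0, 22.0], 0.77, [328.0, 151.0])]
top offcut_end_b [([570.0, 91.0, 24.0], 0.89, [291.0, 266.0]), ([860.0, -36.0, 24.0], 0.79, [352.0, 125.0]), ([806.0, 14.0, 22.0], 0.77, [328.0, 151.0])]
top gouge_a [([700.0, -81.0, 1.0], 0.87, [375.0, 203.0]), ([387.0, 150.0, 1.0], 0.86, [264.0, 359.0])]
top mallet [([515.0, -221.0, -0.0], 0.98, [446.0, 2
[... 1049 characters left out ...]
, [342.0, 198.0]), ([547.0, 25.0, 24.0], 0.63, [339.0, 234.0])]
scene gouge_a [([699.0, -80.0, 1.0], 0.8, [275.0, 261.0]), ([392.0, 143.0, -1.0], 0.55, [403.0, 224.0]), ([600.0, 176.0, 27.0], 0.3, [385.0, 257.0])]
scene mallet [([513.0, -212.0, -3.0], 0.77, [270.0, 216.0]), ([701.0, -81.0, 1.0], 0.62, [274.0, 261.0]), ([695.0, 349.0, 45.0], 0.36, [441.0, 293.0])]
scene sanding_block [([659.0, 32.0, 1.0], 0.61, [322.0, 264.0])]
scene oil_jar [([506.0, 330.0, 2.0], 0.8, [456.0, 262.0]), ([601.0, 174.0, 27.0], 0.52, [384.0, 258.0])]
scene bowl [([361.0, -210.0, 6.0], 0.72, [297.0, 191.0]), ([495.0, 75.0, 26.0], 0.48, [365.0, 228.0])]
scene wood_ring [([741.0, 160.0, 1.0], 0.62, [354.0, 296.0])]
```

```bash
python3 - <<'E'
from h import *
a=cv2.imread('pics/top1.png');cv2.imwrite('pics/c1.png',cv2.resize(a[150:390,190:460],None,fx=2.5,fy=2.5,interpolation=cv2.INTER_CUBIC))
p=arm.snapshot('top')
P=np.array([[588,-24,28],[695,350,46],[599,178,28],[494,72,28],[614,71,0]]);M=np.array([[0,-100],[0,290],[-45,100],[-117,-32],[0,0]])
mc=M.mean(0);pc=P[:,:2].mean(0);m=M-mc;q=P[:,:2]-pc
th=np.arctan2((m[:,0]*q[:,1]-m[:,1]*q[:,0]).sum(),(m*q).sum());R=np.array([[np.cos(th),-np.sin(th)],[np.sin(th),np.cos(th)]])
o=pc-R@mc;print(np.degrees(th),o,(M@R.T+o-P[:,:2]).round(1))
np.savez('stand.npz',R=R,o=o)
t=arm.trace('offcut',p)
for x in t[:5]:
    ys,xs=np.nonzero(x['pixels']);print(x['p'],len(xs),xs.mean(),ys.mean(),cv2.minAreaRect(np.c_[xs,ys].astype(np.float32)))
    r=cv2.boxPoints(cv2.minAreaRect(np.c_[xs,ys].astype(np.float32)));w=ray(p,r,50)[:,:2];print(w.round().tolist(),((w-o)@R).round().tolist())
E
```

```text
-15.940522256744238 [614.98274305  70.88584412] [[-0.5 -1.3]
 [-0.4 -0.3]
 [ 0.2  1.4]
 [-0.3  0.2]
 [ 1.  -0.1]]
0.96 685 356.6233576642336 350.443795620438 ((356.7646789550781, 350.4411926269531), (38.587181091308594, 18.00735092163086), 59.03623962402344)
[[427.0, -1.0], [444.0, -31.0], [380.0, -67.0], [363.0, -37.0]] [[-161.0, -120.0], [-136.0, -145.0], [-188.0, -197.0], [-212.0, -173.0]]
0.84 652 307.1058282208589 268.6457055214724 ((307.0889892578125, 268.7153015136719), (36.27024459838867, 18.49304962158203), 17.35402488708496)
[[557.0, 98.0], [591.0, 87.0], [569.0, 20.0], [534.0, 31.0]] [[-63.0, 10.0], [-27.0, 9.0], [-31.0, -62.0], [-66.0, -60.0]]
```

View pics/top1.png

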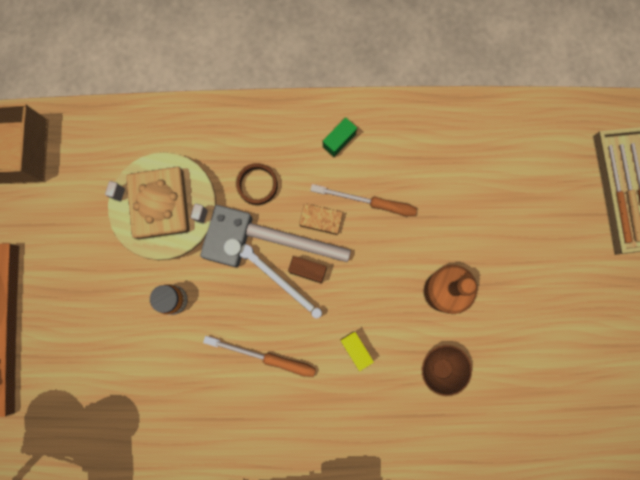

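View pics/c1.png

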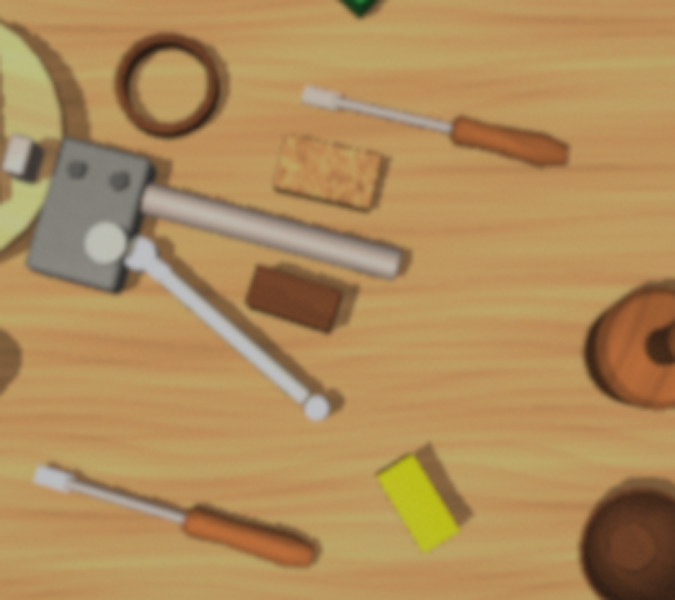

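The target is the dark brown block at top px (308,269), standing between lever and bar with its long side along the bar. These could be taken for it:
- the yellow block (357,350)
- the green block (340,136)
- the cork block (321,219)
- the gouge handles, (290,365) and (394,206)

The crop confirms the choice. In the stand's frame its centre is about (-46,-26) and its inner end is at y≈+9. I'll start by closing the fingers and turning the tool to match the stand.

>>> {"api": "jog_arm", "payload": {"plan": [{"delta_pos": [0,0,0],"delta_rot": [0,0,0.12],"fingers": -1},{"delta_pos": [0,0,0],"delta_rot": [0,0,0.12],"fingers": -1},{"delta_pos": [0,0,0],"delta_rot": [0,0,0.12],"fingers": -1},{"delta_pos": [0,0,0],"delta_rot": [0,0,0.12],"fingers": -1},{"delta_pos": [0,0,0],"delta_rot": [0,0,0.12],"fingers": -1},{"delta_pos": [0,0,0],"delta_rot": [0,0,0.12],"fingers": -1},{"delta_pos": [0,0,0],"delta_rot": [0,0,0.12],"fingers": -1},{"delta_pos": [0,0,0],"delta_rot": [0,0,0.12],"fingers": -1},{"delta_pos": [0,0,0],"delta_rot": [0,0,0.12],"fingers": -1},{"delta_pos": [0,0,0],"delta_rot": [0,0,0.12],"fingers": -1}], "newtons": 20}}

```text
time: 2.43
tcp_pos: [164.9, 654.5, 226.6]
eef_rot: [-180.0, -0.0, -83.2]
wrist_force: [-0.6, 0.6, -0.3]
gripper_width: 0.303
finger_force: 0.0
```

>>> {"api": "jog_arm", "payload": {"plan": [{"delta_pos": [0,0,0],"delta_rot": [0,0,0.12],"fingers": -1},{"delta_pos": [0,0,0],"delta_rot": [0,0,0.12],"fingers": -1},{"delta_pos": [0,0,0],"delta_rot": [0,0,0.12],"fingers": -1},{"delta_pos": [0,0,0],"delta_rot": [0,0,0.042],"fingers": -1}]}}

```text
time: 2.77
tcp_pos: [164.9, 654.5, 226.5]
eef_rot: [180.0, -0.0, -106.3]
wrist_force: [-0.3, -0.2, 0.1]
gripper_width: 0.024
finger_force: 0.0
```

```bash
cat >> h.py <<'E'
S=np.load('stand.npz') if __import__('os').path.exists('stand.npz') else None
def st(goal=None):
    s=arm.observe();t=np.array(s['tcp_pos']);m=(t[:2]-S['o'])@S['R']
    print('t',round(s['time'],2),'stand',m.round(1),'z',t[2].round(1),'rot',np.round(s['eef_rot'],1),'F stand',(np.array(s['wrist_force'])[:2]@S['R']).round(1),np.round(s['wrist_force'][2],1),'grip',s['gripper_width'],'q',np.round(s['q'],0))
    if goal is not None:
        from scipy.spatial.transform import Rotation as Ro
        g=np.r_[S['R']@np.array(goal[:2],float)+S['o'],goal[2]]
        print('tool delta',(Ro.from_euler('xyz',s['eef_rot'],degrees=True).inv().apply(g-t)).round(1))
E
python3 -c "
from h import *
st((-45,23,200))"
```

```text
t 2.77 stand [-593.1  437.6] z 226.5 rot [ 180.    -0.  -106.3] F stand [-0.3 -0.3] 0.1 grip 0.02351735018567941 q [  92.   21.    1.   -0.  -70. -109.]
tool delta [ 410.9 -550.9   26.5]
```

>>> {"api": "jog_arm", "payload": {"plan": [{"delta_pos": [20.5,-27.5,0],"delta_rot": [0,0,0],"fingers": -1},{"delta_pos": [20.5,-27.5,0],"delta_rot": [0,0,0],"fingers": -1},{"delta_pos": [20.5,-27.5,0],"delta_rot": [0,0,0],"fingers": -1},{"delta_pos": [20.5,-27.5,0],"delta_rot": [0,0,0],"fingers": -1},{"delta_pos": [20.5,-27.5,0],"delta_rot": [0,0,0],"fingers": -1},{"delta_pos": [20.5,-27.5,0],"delta_rot": [0,0,0],"fingers": -1},{"delta_pos": [20.5,-27.5,0],"delta_rot": [0,0,0],"fingers": -1},{"delta_pos": [20.5,-27.5,0],"delta_rot": [0,0,0],"fingers": -1},{"delta_pos": [20.5,-27.5,0],"delta_rot": [0,0,0],"fingers": -1},{"delta_pos": [20.5,-27.5,0],"delta_rot": [0,0,0],"fingers": -1}]}}

```text
time: 3.6
tcp_pos: [373.8, 380.5, 226.9]
eef_rot: [-180.0, 0.0, -105.9]
wrist_force: [0.1, 1.0, -0.0]
gripper_width: 0.009
finger_force: 0.0
```

>>> {"api": "jog_arm", "payload": {"plan": [{"delta_pos": [20.5,-27.5,0],"delta_rot": [0,0,0],"fingers": -1},{"delta_pos": [20.5,-27.5,0],"delta_rot": [0,0,0],"fingers": -1},{"delta_pos": [20.5,-27.5,0],"delta_rot": [0,0,0],"fingers": -1},{"delta_pos": [20.5,-27.5,0],"delta_rot": [0,0,0],"fingers": -1},{"delta_pos": [20.5,-27.5,0],"delta_rot": [0,0,0],"fingers": -1},{"delta_pos": [20.5,-27.5,0],"delta_rot": [0,0,0],"fingers": -1},{"delta_pos": [20.5,-27.5,0],"delta_rot": [0,0,0],"fingers": -1},{"delta_pos": [20.5,-27.5,0],"delta_rot": [0,0,0],"fingers": -1},{"delta_pos": [20.5,-27.5,0],"delta_rot": [0,0,0],"fingers": -1},{"delta_pos": [20.5,-27.5,20],"delta_rot": [0,0,0],"fingers": -1}]}}

```text
time: 4.43
tcp_pos: [584.4, 108.4, 210.4]
eef_rot: [-179.7, 0.2, -105.9]
wrist_force: [1.5, 0.8, 0.6]
gripper_width: 0.004
finger_force: 0.0
```

```bash
python3 -c "
from h import *
p=arm.snapshot('wrist')
save(p,'w1')
st((-43,24,65))
o,R=S['o'],S['R']
for k in ['bar_end','offcut','offcut_end_a','lever_hinge','lever_press']:
    for x in arm.landmark_of(k,p)[:2]:
        l=np.array(x['location']); print(k,round(x['p'],2),((l[:2]-o)@R).round(1),l[2].round(1))
"
```

```text
t 4.48 stand [-38.9  23.5] z 203.5 rot [ 1.80e+02 -1.00e-01 -1.06e+02] F stand [ 1.9 -0.8] -3.0 grip 0.002583598513247538 q [ 29.  14. -12.   0. -64. -45.]
tool delta [ -0.7   4.  138.5]
bar_end 0.61 [ -1.3 -98.4] 25.8
offcut 0.98 [230.9 -15.7] -1.3
offcut 0.92 [-172.8 -164.6] -4.5
offcut_end_a 0.97 [-47.6   7.7] 27.1
offcut_end_a 0.94 [-151.7 -134.2] 22.4
lever_hinge 0.66 [-43.1 100.4] 27.3
lever_press 0.61 [-114.9  -30.1] 30.3
lever_press 0.42 [ 94.  120.3] -0.5
```

View pics/w1.png

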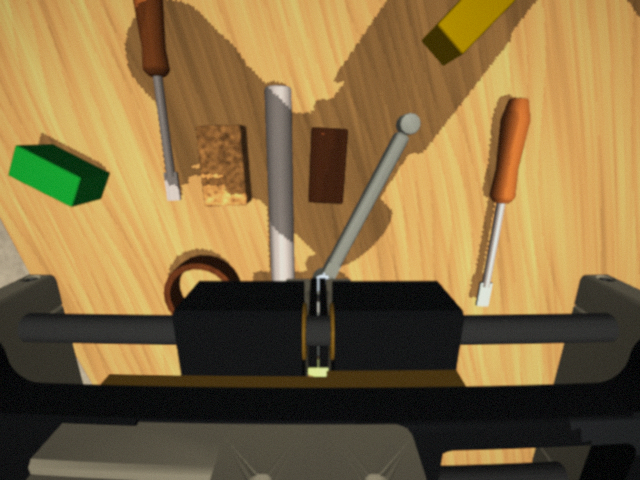

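The wrist view shows the dark offcut at px (328,165), between the bar (280,180) and the lever (370,190). The green (60,175) and yellow (470,30) look-alikes are well clear. The fingertips are at (318,370), right over the free space behind the offcut, so I'll descend.

>>> {"api": "jog_arm", "payload": {"plan": [{"delta_pos": [-1,3,30],"delta_rot": [0,0,0],"fingers": -1},{"delta_pos": [0,0,30],"delta_rot": [0,0,0],"fingers": -1},{"delta_pos": [0,0,30],"delta_rot": [0,0,0],"fingers": -1},{"delta_pos": [0,0,30],"delta_rot": [0,0,0],"fingers": -1},{"delta_pos": [0,0,20],"delta_rot": [0,0,0],"fingers": -1},{"delta_pos": [0,0,0],"delta_rot": [0,0,0],"fingers": -1},{"delta_pos": [0,0,0],"delta_rot": [0,0,0],"fingers": -1}]}}

```text
time: 5.32
tcp_pos: [578.3, 112.1, 66.9]
eef_rot: [180.0, -0.1, -105.8]
wrist_force: [0.2, 0.5, 1.2]
gripper_width: 0.004
finger_force: 0.0
```

```bash
python3 -c "
from h import *
p=arm.snapshot('wrist')
cv2.imwrite('pics/w2.png',p['image'][:,:,::-1])
st((-42,24,12))
"
```

```text
t 5.37 stand [-45.7  30. ] z 68.1 rot [-179.9    0.  -105.8] F stand [ 0.1 -0.3] -0.1 grip 0.006450149603040271 q [ 30.  21. -22.   0. -47. -46.]
tool delta [ 6.1 -3.6 56.1]
```

View pics/w2.png

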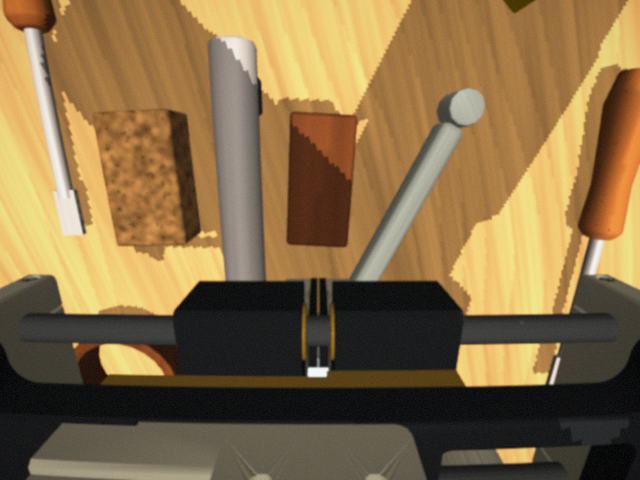

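```bash
python3 -c "
from h import *
from scipy.spatial.transform import Rotation as Ro
p=arm.snapshot('wrist');s=arm.observe();R=Ro.from_euler('xyz',s['eef_rot'],degrees=True)
P=[[0,0,0],[9.5,21,0],[9.5,-21,0],[9.5,21,-19],[9.5,21,-50],[9.5,-21,-50],[9.5,21,-66],[39,97,-66]]
print(proj(p,R.apply(P)+s['tcp_pos']).round())
Rc=cv2.Rodrigues(np.array(p['rvec'],float))[0];print(R.inv().apply(-Rc.T@np.array(p['tvec']).ravel()-s['tcp_pos']),p['intrinsics'][0])
st((-42,24,12))
"
```

```text
[[317. 297.]
 [358. 280.]
 [276. 280.]
 [363. 297.]
 [374. 334.]
 [260. 334.]
 [382. 361.]
 [631. 275.]]
[  76.98149252    0.29100997 -156.88127977] [332.12950588   0.         317.81347251]
t 5.42 stand [-45.2  30.2] z 68.6 rot [-1.799e+02  1.000e-01 -1.058e+02] F stand [1.  0.7] 0.1 grip 0.003103164013754411 q [ 30.  21. -22.   0. -47. -46.]
tool delta [ 6.3 -3.1 56.6]
```

>>> {"api": "jog_arm", "payload": {"plan": [{"delta_pos": [6,-2,0],"delta_rot": [0,0,0],"fingers": -1},{"delta_pos": [0,0,14],"delta_rot": [0,0,0],"fingers": -1},{"delta_pos": [0,0,14],"delta_rot": [0,0,0],"fingers": -1},{"delta_pos": [0,0,14],"delta_rot": [0,0,0],"fingers": -1},{"delta_pos": [0,0,14],"delta_rot": [0,0,0],"fingers": -1},{"delta_pos": [0,0,0],"delta_rot": [0,0,0],"fingers": -1},{"delta_pos": [0,0,0],"delta_rot": [0,0,0],"fingers": -1}]}}

```text
time: 6.0
tcp_pos: [579.3, 104.6, 11.4]
eef_rot: [-180.0, 0.0, -105.9]
wrist_force: [0.4, -0.3, 0.6]
gripper_width: -0.001
finger_force: 0.0
```

```bash
python3 -c "
from h import *
p=arm.snapshot('scene')
st((-44,-80,12))
uv=proj(p,[567,95,30])[0].astype(int);print(uv)
a=p['image'][uv[1]-60:uv[1]+60,uv[0]-80:uv[0]+80,::-1]
cv2.imwrite('pics/s2.png',cv2.resize(a,None,fx=5,fy=5,interpolation=cv2.INTER_CUBIC))
"
```

```text
t 6.05 stand [-43.2  23. ] z 11.9 rot [-1.799e+02  1.000e-01 -1.059e+02] F stand [0.6 0.2] 0.5 grip 0.005848446539797022 q [ 29.  25. -24.   0. -40. -45.]
tool delta [103.    0.8  -0.2]
[360 241]
```

View pics/s2.png

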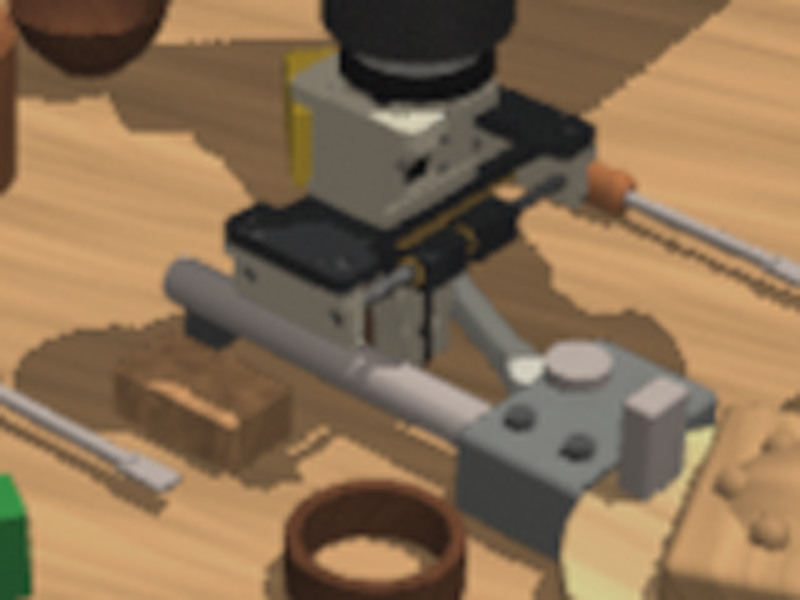

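The crop shows the closed fingers at (405,310), between bar and lever, with the dark offcut just in front of them at (370,325). Nothing is touching. I'll push in gentle steps.

>>> {"api": "jog_arm", "payload": {"plan": [{"delta_pos": [4,1,0],"delta_rot": [0,0,0],"fingers": -1},{"delta_pos": [5,0,0],"delta_rot": [0,0,0],"fingers": -1},{"delta_pos": [5,0,0],"delta_rot": [0,0,0],"fingers": -1},{"delta_pos": [5,0,0],"delta_rot": [0,0,0],"fingers": -1},{"delta_pos": [5,0,0],"delta_rot": [0,0,0],"fingers": -1},{"delta_pos": [5,0,0],"delta_rot": [0,0,0],"fingers": -1},{"delta_pos": [5,0,0],"delta_rot": [0,0,0],"fingers": -1},{"delta_pos": [5,0,0],"delta_rot": [0,0,0],"fingers": -1},{"delta_pos": [5,0,0],"delta_rot": [0,0,0],"fingers": -1},{"delta_pos": [5,0,0],"delta_rot": [0,0,0],"fingers": -1}]}}

```text
time: 6.88
tcp_pos: [564.4, 57.4, 10.5]
eef_rot: [180.0, -0.0, -105.9]
wrist_force: [0.3, 1.1, 0.8]
gripper_width: 0.004
finger_force: 0.4
```

```bash
cat >> h.py <<'E'
def off(p):
    for x in arm.trace('offcut',p):
        ys,xs=np.nonzero(x['pixels'])
        r=cv2.boxPoints(cv2.minAreaRect(np.c_[xs,ys].astype(np.float32)));w=(ray(p,r,50)[:,:2]-S['o'])@S['R']
        if abs(w.mean(0)[0])<110: print(round(x['p'],2),w.round().tolist())
E
python3 -c "
from h import *
p=arm.snapshot('wrist');st((-44,-110,12));off(p);save(p,'w3')
"
```

```text
t 6.93 stand [-45.3 -27.7] z 10.4 rot [ 180.   -0. -106.] F stand [-0.7 -1.6] -0.4 grip 0.007192213914398584 q [ 26.  24. -27.  -0. -39. -41.]
tool delta [82.3 -1.3 -1.5]
0.77 [[-30.0, -108.0], [-64.0, -109.0], [-67.0, -40.0], [-28.0, -40.0]]
```

View pics/w3.png

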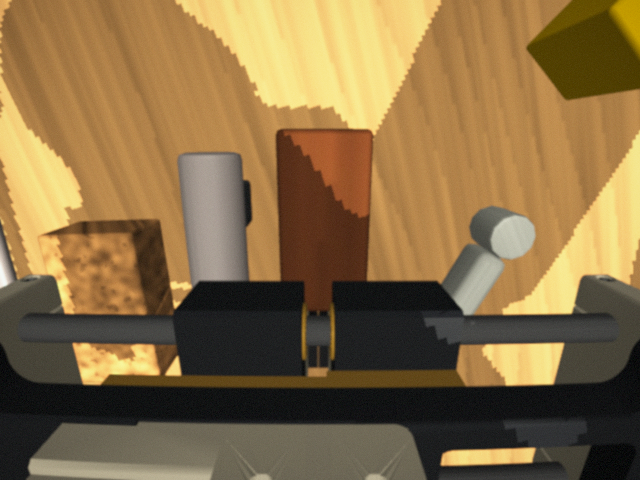

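The offcut is standing upright and straight at px (325,215), still pushed by the fingers. Its back end is at y≈-39, so I'll push on.

>>> {"api": "jog_arm", "payload": {"plan": [{"delta_pos": [5,0,0],"delta_rot": [0,0,0],"fingers": -1},{"delta_pos": [5,0,0],"delta_rot": [0,0,0],"fingers": -1},{"delta_pos": [5,0,0],"delta_rot": [0,0,0],"fingers": -1},{"delta_pos": [5,0,0],"delta_rot": [0,0,0],"fingers": -1},{"delta_pos": [5,0,0],"delta_rot": [0,0,0],"fingers": -1},{"delta_pos": [5,0,0],"delta_rot": [0,0,0],"fingers": -1},{"delta_pos": [5,0,0],"delta_rot": [0,0,0],"fingers": -1},{"delta_pos": [5,0,0],"delta_rot": [0,0,0],"fingers": -1},{"delta_pos": [5,0,0],"delta_rot": [0,0,0],"fingers": -1},{"delta_pos": [5,0,0],"delta_rot": [0,0,0],"fingers": -1}]}}

```text
time: 7.82
tcp_pos: [550.6, 9.3, 10.5]
eef_rot: [180.0, -0.0, -105.9]
wrist_force: [-0.5, -0.5, -0.1]
gripper_width: 0.004
finger_force: 0.2
```

>>> {"api": "jog_arm", "payload": {"plan": [{"delta_pos": [5,0,0],"delta_rot": [0,0,0],"fingers": -1},{"delta_pos": [5,0,0],"delta_rot": [0,0,0],"fingers": -1},{"delta_pos": [5,0,0],"delta_rot": [0,0,0],"fingers": -1},{"delta_pos": [5,0,0],"delta_rot": [0,0,0],"fingers": -1},{"delta_pos": [5,0,0],"delta_rot": [0,0,0],"fingers": -1},{"delta_pos": [5,0,0],"delta_rot": [0,0,0],"fingers": -1},{"delta_pos": [4,0,0],"delta_rot": [0,0,0],"fingers": -1},{"delta_pos": [2,0,0],"delta_rot": [0,0,0],"fingers": -1},{"delta_pos": [0,0,0],"delta_rot": [0,0,0],"fingers": -1}]}}

```text
time: 8.57
tcp_pos: [540.7, -25.2, 10.6]
eef_rot: [180.0, -0.0, -106.0]
wrist_force: [0.7, -0.3, -0.2]
gripper_width: 0.004
finger_force: 0.0
```

```bash
python3 -c "
from h import *
p=arm.snapshot('wrist');st((-44,-100,12));off(p)
p=arm.snapshot('top');off(p)
"
```

```text
t 8.62 stand [ -44.9 -112.5] z 10.6 rot [-180.    -0.  -105.9] F stand [0.7 0.6] -0.1 grip 0.0037829122585748107 q [ 18.  22. -31.   0. -37. -34.]
tool delta [-12.5  -0.9  -1.4]
0.97 [[-30.0, -194.0], [-64.0, -195.0], [-68.0, -127.0], [-29.0, -126.0]]
0.48 [[-64.0, -168.0], [-31.0, -192.0], [-41.0, -205.0], [-74.0, -182.0]]
```

The offcut now lies wholly past the bar end, at y -195 to about -123. Next I'll back off, lift, cross over the lever and come down outside it.

>>> {"api": "jog_arm", "payload": {"plan": [{"delta_pos": [-6,0,0],"delta_rot": [0,0,0],"fingers": -1},{"delta_pos": [-6,0,0],"delta_rot": [0,0,0],"fingers": -1},{"delta_pos": [0,0,-30],"delta_rot": [0,0,0],"fingers": -1},{"delta_pos": [0,0,-30],"delta_rot": [0,0,0],"fingers": -1},{"delta_pos": [0,0,-10],"delta_rot": [0,0,0],"fingers": -1},{"delta_pos": [-10,23,0],"delta_rot": [0,0,0],"fingers": -1},{"delta_pos": [-10,23,0],"delta_rot": [0,0,0],"fingers": -1},{"delta_pos": [-10,23,0],"delta_rot": [0,0,0],"fingers": -1},{"delta_pos": [-10,23,0],"delta_rot": [0,0,0],"fingers": -1},{"delta_pos": [-10,23,0],"delta_rot": [0,0,0],"fingers": -1}]}}

```text
time: 9.6
tcp_pos: [446.6, 67.5, 80.6]
eef_rot: [-180.0, 0.0, -105.9]
wrist_force: [0.5, 0.3, -0.3]
gripper_width: 0.008
finger_force: 0.0
```

```bash
python3 -c "
from h import *
st((-160,-50,14));p=arm.snapshot('top');off(p);save(p,'t3');p=arm.snapshot('wrist');save(p,'w4')
"
```

```text
t 9.6 stand [-161.   -49.4] z 80.6 rot [-180.     0.  -105.9] F stand [0.4 0.4] -0.3 grip 0.008075481191198152 q [ 34.   8. -38.  -0. -44. -50.]
tool delta [ 0.6 -0.9 66.6]
0.83 [[-65.0, -122.0], [-29.0, -122.0], [-28.0, -193.0], [-64.0, -193.0]]
```

View pics/w4.png

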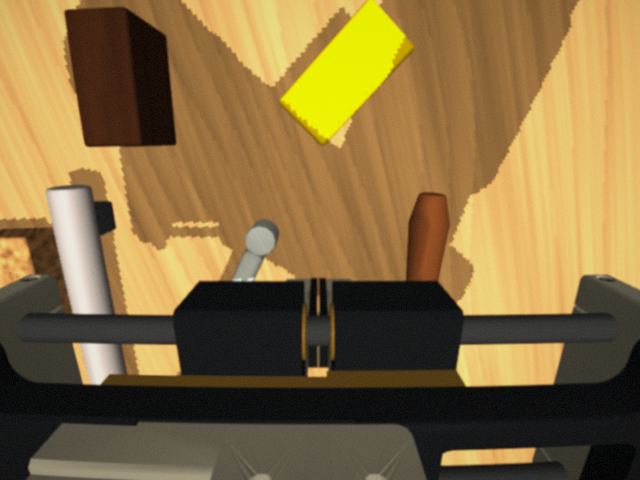

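The offcut is upright beyond the bar end (120,80). The fingers at (318,330) are between the lever (258,250) and the gouge (428,240), with room on both sides. Going down.

>>> {"api": "jog_arm", "payload": {"plan": [{"delta_pos": [0,0,22],"delta_rot": [0,0,0],"fingers": -1},{"delta_pos": [0,0,22],"delta_rot": [0,0,0],"fingers": -1},{"delta_pos": [0,0,22],"delta_rot": [0,0,0],"fingers": -1},{"delta_pos": [0,0,0],"delta_rot": [0,0,0],"fingers": -1},{"delta_pos": [0,-8,0],"delta_rot": [0,0,0],"fingers": -1},{"delta_pos": [0,-8,0],"delta_rot": [0,0,0],"fingers": -1},{"delta_pos": [0,-6,0],"delta_rot": [0,0,0],"fingers": -1},{"delta_pos": [0,-6,0],"delta_rot": [0,0,0],"fingers": -1},{"delta_pos": [0,-6,0],"delta_rot": [0,0,0],"fingers": -1},{"delta_pos": [0,0,0],"delta_rot": [0,0,0],"fingers": -1}]}}

```text
time: 10.58
tcp_pos: [480.1, 56.0, 14.8]
eef_rot: [179.9, -0.1, -106.0]
wrist_force: [-4.9, -0.3, 1.8]
gripper_width: 0.006
finger_force: 2.1
```

```bash
python3 -c "
from h import *
st((-70,-50,14))"
```

```text
t 10.58 stand [-125.6  -51.3] z 14.8 rot [ 1.799e+02 -1.000e-01 -1.060e+02] F stand [-4.6 -1.6] 1.8 grip 0.0058157811987468895 q [ 30.  17. -38.  -0. -35. -46.]
tool delta [ -1.4 -55.6   0.7]
```

>>> {"api": "jog_arm", "payload": {"plan": [{"delta_pos": [0,-6,0],"delta_rot": [0,0,0],"fingers": -1},{"delta_pos": [0,-6,0],"delta_rot": [0,0,0],"fingers": -1},{"delta_pos": [0,-6,0],"delta_rot": [0,0,0],"fingers": -1},{"delta_pos": [0,-6,0],"delta_rot": [0,0,0],"fingers": -1},{"delta_pos": [0,-6,0],"delta_rot": [0,0,0],"fingers": -1},{"delta_pos": [0,-6,0],"delta_rot": [0,0,0],"fingers": -1},{"delta_pos": [0,-5,0],"delta_rot": [0,0,0],"fingers": -1},{"delta_pos": [0,0,0],"delta_rot": [0,0,0],"fingers": -1}]}}

```text
time: 11.25
tcp_pos: [519.3, 45.1, 14.4]
eef_rot: [179.9, -0.1, -106.0]
wrist_force: [-6.2, -0.1, 0.9]
gripper_width: 0.003
finger_force: 2.6
```

```bash
python3 -c "
from h import *
st((-70,-50,14))
p=arm.snapshot('top');save(p,'t4')
uv=proj(p,[560,50,30])[0].astype(int)
cv2.imwrite('pics/t4c.png',cv2.resize(p['image'][uv[1]-60:uv[1]+60,uv[0]-80:uv[0]+80,::-1],None,fx=5,fy=5,interpolation=cv2.INTER_CUBIC))
"
```

```text
t 11.25 stand [-84.9 -51.1] z 14.4 rot [ 1.799e+02 -1.000e-01 -1.060e+02] F stand [-5.9 -1.8] 0.9 grip 0.003239025802772825 q [ 27.  20. -33.  -0. -37. -43.]
tool delta [ -1.1 -14.9   0.4]
```

Force is still the spring only (about 6 N), so I'll continue in small steps.

>>> {"api": "jog_arm", "payload": {"plan": [{"delta_pos": [0,-3,0],"delta_rot": [0,0,0],"fingers": -1},{"delta_pos": [0,-3,0],"delta_rot": [0,0,0],"fingers": -1},{"delta_pos": [0,-2,0],"delta_rot": [0,0,0],"fingers": -1},{"delta_pos": [0,-2,0],"delta_rot": [0,0,0],"fingers": -1},{"delta_pos": [0,0,0],"delta_rot": [0,0,0],"fingers": -1}]}}

```text
time: 11.72
tcp_pos: [527.9, 42.1, 14.3]
eef_rot: [179.9, -0.1, -106.0]
wrist_force: [-6.4, -1.8, 1.8]
gripper_width: 0.003
finger_force: 2.9
```

>>> {"api": "jog_arm", "payload": {"plan": [{"delta_pos": [0,-1,0],"delta_rot": [0,0,0],"fingers": -1},{"delta_pos": [0,-1,0],"delta_rot": [0,0,0],"fingers": -1},{"delta_pos": [0,0,0],"delta_rot": [0,0,0],"fingers": -1}]}}

```text
time: 11.97
tcp_pos: [529.6, 41.5, 14.3]
eef_rot: [179.9, -0.1, -106.0]
wrist_force: [-6.7, -2.2, 1.7]
gripper_width: 0.005
finger_force: 3.0
```

>>> {"api": "jog_arm", "payload": {"plan": [{"delta_pos": [0,-1,0],"delta_rot": [0,0,0],"fingers": -1},{"delta_pos": [0,-1,0],"delta_rot": [0,0,0],"fingers": -1},{"delta_pos": [0,0,0],"delta_rot": [0,0,0],"fingers": -1}]}}

```text
time: 12.22
tcp_pos: [531.3, 40.9, 14.2]
eef_rot: [179.8, -0.1, -106.0]
wrist_force: [-7.8, -3.0, 1.9]
gripper_width: 0.007
finger_force: 3.1
```

>>> {"api": "jog_arm", "payload": {"plan": [{"delta_pos": [0,-0.5,0],"delta_rot": [0,0,0],"fingers": -1},{"delta_pos": [0,-0.5,0],"delta_rot": [0,0,0],"fingers": -1},{"delta_pos": [0,0,0],"delta_rot": [0,0,0],"fingers": -1}]}}

```text
time: 12.47
tcp_pos: [532.2, 40.6, 14.3]
eef_rot: [179.8, -0.1, -106.0]
wrist_force: [-7.3, -3.0, 1.4]
gripper_width: 0.006
finger_force: 3.2
```

>>> {"api": "jog_arm", "payload": {"plan": [{"delta_pos": [0,-1,0],"delta_rot": [0,0,0],"fingers": -1},{"delta_pos": [0,-1,0],"delta_rot": [0,0,0],"fingers": -1},{"delta_pos": [0,0,0],"delta_rot": [0,0,0],"fingers": -1}]}}

```text
time: 12.72
tcp_pos: [534.1, 40.0, 14.2]
eef_rot: [179.8, -0.1, -106.0]
wrist_force: [-7.7, -3.3, 1.8]
gripper_width: 0.004
finger_force: 3.3
```

```bash
python3 -c "
from h import *
st((-70,-50,14))
p=arm.snapshot('scene')
uv=proj(p,[560,50,30])[0].astype(int)
cv2.imwrite('pics/s5.png',cv2.resize(p['image'][uv[1]-60:uv[1]+60,uv[0]-80:uv[0]+80,::-1],None,fx=5,fy=5,interpolation=cv2.INTER_CUBIC))
for x in arm.landmark_of('lever_press',p)[:2]+arm.landmark_of('lever_press',arm.snapshot('wrist'))[:2]: print(x['p'],(np.array(x['location'])[:2]-S['o'])@S['R'])
"
```

```text
t 12.72 stand [-69.3 -51.9] z 14.2 rot [ 1.798e+02 -1.000e-01 -1.060e+02] F stand [-6.4 -5.3] 1.8 grip 0.004419816294158436 q [ 25.  21. -31.  -0. -38. -41.]
tool delta [-1.9  0.7  0.2]
0.71 [-52.75150261 -47.18798683]
```

View pics/s5.png

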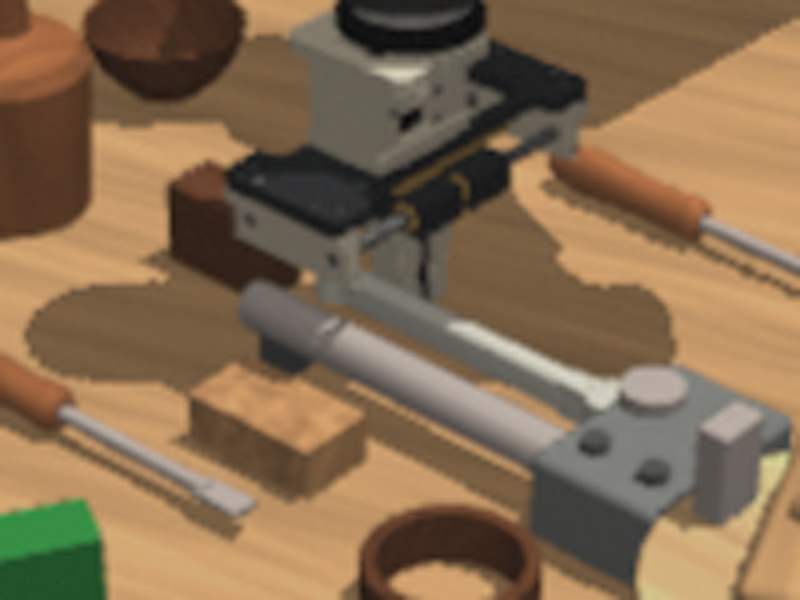

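The lever at (480,340) is now nearly parallel to the bar (420,370). The offcut stands clear beyond the bar end at (220,230), and the force shows no stop yet. I'll go on in 1 mm steps.

>>> {"api": "jog_arm", "payload": {"plan": [{"delta_pos": [0,-1,0],"delta_rot": [0,0,0],"fingers": -1},{"delta_pos": [0,0,0],"delta_rot": [0,0,0],"fingers": -1}]}}

```text
time: 13.08
tcp_pos: [534.7, 39.8, 14.2]
eef_rot: [179.8, -0.1, -106.0]
wrist_force: [-8.8, -1.6, 4.0]
gripper_width: 0.004
finger_force: 4.3
```

>>> {"api": "jog_arm", "payload": {"plan": [{"delta_pos": [0,-1,0],"delta_rot": [0,0,0],"fingers": -1},{"delta_pos": [0,0,0],"delta_rot": [0,0,0],"fingers": -1}]}}

```text
time: 13.25
tcp_pos: [535.0, 39.6, 14.1]
eef_rot: [179.7, -0.2, -106.0]
wrist_force: [-11.9, 0.0, 7.1]
gripper_width: 0.003
finger_force: 6.3
```

>>> {"api": "jog_arm", "payload": {"plan": [{"delta_pos": [0,-1,0],"delta_rot": [0,0,0],"fingers": -1},{"delta_pos": [0,0,0],"delta_rot": [0,0,0],"fingers": -1},{"delta_pos": [0,0,0],"delta_rot": [0,0,0],"fingers": -1}]}}

```text
time: 13.5
tcp_pos: [535.2, 39.5, 14.1]
eef_rot: [179.7, -0.2, -106.0]
wrist_force: [-15.5, 2.5, 8.0]
gripper_width: 0.007
finger_force: 8.2
```

```bash
python3 -c "
from h import *
st()
p=arm.snapshot('scene')
uv=proj(p,[560,50,30])[0].astype(int)
a=p['image'][:,:,::-1].copy()
for s in ([-52,-50],[-38,-50],[-52,50],[-38,50]):
    w=S['R']@np.array(s)+S['o'];q=proj(p,[*w,38])[0];a[int(q[1]),int(q[0])]=(0,0,255)
cv2.imwrite('pics/s6.png',cv2.resize(a[uv[1]-60:uv[1]+60,uv[0]-80:uv[0]+80],None,fx=5,fy=5,interpolation=cv2.INTER_NEAREST))
off(arm.snapshot('top'))
"
```

```text
t 13.5 stand [-68.1 -52.1] z 14.1 rot [ 179.7   -0.2 -106. ] F stand [-15.6  -1.8] 8.0 grip 0.006534679453175804 q [ 25.  21. -31.  -0. -38. -41.]
0.58 [[-66.0, -122.0], [-28.0, -122.0], [-28.0, -194.0], [-66.0, -194.0]]
```

View pics/s6.png

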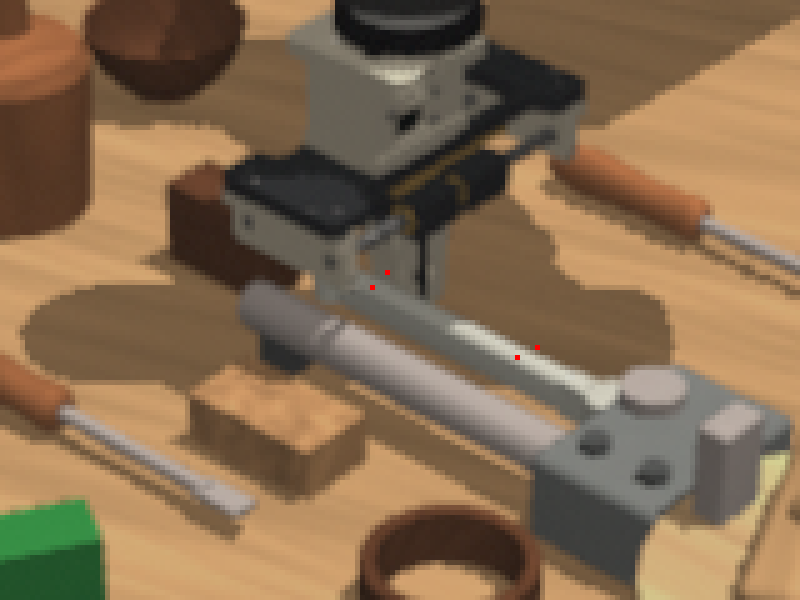

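The lever at (480,340) lies parallel to the bar: the expected stop position (red dots) matches at both ends to about 1 px. The hold force is about 16 N and the last 1 mm step moved the tool only about 0.2 mm, so it's against the stop. The offcut is standing clear.

```bash
python3 -c "
from bench import arm
print(arm.close_job())"
```

```text
the job is handed in; nothing more can be done
None
```

The job is handed in: the offcut stands upright about 20 mm past the end of the bar, and the fingers are holding the lever against its stop at about 16 N; I saw nothing else moved.

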